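# Wedge a rocking table easel

## Robot

A 6-joint arm with a two-finger parallel gripper is mounted at the origin on the work surface. World frame = base frame: x ahead of the robot, y to its left, z up, the work surface at z = 0. Lengths are in m, angles in rad, forces in N, time in s.
With the tool pointing down it reaches from about 0.325 to 0.775 m from the base axis. Payload 5.5 kg.
Tool frame: the origin (TCP) lies midway between the tips of the shut fingers; the grasp point (between the pads) lies 19 mm behind it; z points along the fingers, y is the direction in which the jaws open and shut (so a half turn about z gives the same grasp; the last joint's range is limited). The gripper opens to 88 mm and grips with 3 to 60 N. Pads are 20 mm wide; open, the fingers measure 115 mm over their backs; the gripper's body (75 mm by 178 mm) begins 61 mm behind the grasp point.
Start: joints at [1.23, 0.091, 1.231, -0, 1.82, -0.057], TCP at [0.168, 0.576, 0.223] pointing down, gripper open.
Joint ranges: [-2.87, 2.87], [-0.86, 2.18], [0.17, 2.46], [-1.51, 4.65], [0.06, 2.69], [-2.65, 2.65]. Speed limits (rad/s): [2.57, 2.57, 3.01, 3.14, 3.14, 3.14].

## Interface

Orientations are given as a unit quaternion [w, x, y, z].
In Python, from workcell import arm gives the robot as it stands.
- The arm moves only by the tool jog_arm, never from a script. Its argument "deltas" is one flat list of numbers, 7 for each row, row after row: the turn, a rotation vector about the tool's x, y, z as a fraction of full scale, then the shift along the tool's x, y, z as a fraction of full scale, then the opening, from -1 (shut) to 1 (fully open). A call has 1 to 8 rows; each row is the pose to reach, as a shift and turn from the pose commanded when the call began, along the tool's axes at that moment, turning the shorter way round; what a row does not reach only later rows make up. Full scale, the value 1, is 0.5 m for a shift and 180 degrees for a turn. A row lasts 1/12 s, in which the tool goes at most 41.7 mm and 7.16 degrees, less where a joint would pass 70% of its speed; a pose out of reach is approached as far as the arm can. A call with a number of a shift or a turn outside -1 to 1 is refused whole. A call with a gripper value outside its range is refused whole. The fingers move at their own pace and stop on an object; "force" is the grip in N (left out, the last holds). Time passes only in rows, so rows that repeat a pose let the fingers close. It gives the time, the measured TCP pose, the force and the opening at its end, in the units of the state.
- arm.state(): the state, without advancing time (a new reading comes with each control period).
- arm.camera(name): name is "scene" or "side" or "wrist"; returns a dict with "frame" (420x560x3 uint8, red, green, blue), "depth" (420x560 float32, m along the optical axis (not along the pixel's ray), 0 where there is no reading), "intrinsics" (3x3 intrinsics, pixels), "R" (3x3) and "t" (3): a world point X has camera coordinates R X + t. Camera axes: x right, y down, z forward; pixel columns grow to the right and rows downward; lengths in m; the calibration is good to about 2 mm. A picture is of the moment at which its call begins.
- arm.finish_job(): hands the job in, once; it reports no verdict.
The state is a dict: "clock": time; "joint_pos": joint angles; "joint_vel": joint speeds; "joint_efforts": joint torques, N m; "tool_pos": TCP position; "tool_rot": TCP orientation; "contact_force": force on the tool from outside, world axes, zero at the start; "wrist_torque": the same for the moment, N m; "opening": finger opening in m.
Only numpy, scipy, OpenCV 4.12 (cv2) and the standard library are available. Lean on these libraries where they do the work, as an engineer would, in place of code of your own. Each camera call takes 0.05 s, during which the arm holds its last target.

## Task

The little table easel rocks because the rubber foot under one runner end has come off. With the fingertips, push the dark wooden wedge along the table, thin end first, under that bare runner end until it is snug and the easel no longer rocks but still stands level, then press down firmly on top of that runner end for a moment to check that it stands firm, and let go. Pick nothing up, do not shove the easel along, and leave the mug, the brush pot and the paint tin where they are.

Things in the scene. Friction and masses are not known exactly. Their poses are not given: they have to be found in the camera images.
- easel: Wooden table easel with a small canvas, loose, 1.5 to 2.2 kg, base 300 x 270 mm, 420 tall. Origin at table level under the base's middle; own -x is the painted front, z up. Two runners along x, 300 long, 30 wide and 30 high, at y = -120 and +120, on 10 mm high rubber feet at x = -135 and +135. The foot at x = -135, y = +120 is missing. Frame, tray and canvas stay behind x = -60, |y| below 112.
- bare_end (a point): Middle of the lower edge of the end face of the runner that lost its foot: on the easel at x = -150, y = +120. It hangs 10 mm above the table and dips, rocking the easel, when pressed with about 2 N. Axes as the easel's: +x points in under the runner.
- foot_place (a point): Underside of the same runner, where the missing foot's centre was: 15 mm inside bare_end, 10 mm above the table.
- runner_top (a point): Top face of the same runner above the missing foot, 40 mm above the table, where to press; nothing stands above it.
- wedge: Dark wooden door wedge, loose, 40 g, flat on the table before the bare end: 100 mm long, 45 wide, 20 high at the thick end, 3 at the thin end, even slope. Origin at table level at its middle; +x points to the thin end. It is snug with the thin end about 41 mm in under bare_end; from there it resists with 4 N and more, and pushed on it only shoves the easel along.
- wedge_tip (a point): Middle of the lower edge of the wedge's thin end, 50 mm from the wedge's origin.
- mug: White mug, 82 mm across, 95 high; origin under its centre. Leave alone.
- brush_pot: White pot with paint brushes, 76 mm across, 230 high with the brushes; origin under its centre. Leave alone.
- paint_tin: Closed flat watercolour tin, 77 x 192 x 19 mm; origin under its centre. Leave alone.
Things that resemble listed ones, but are neither listed nor needed, are in the scene too. Of the things shaped like the wedge, the wooden one is meant.

How it is judged:
On the way, in this order (a step that is already met when the one before it is completed fails the run):
1. the wedge is snug under the bare runner end and carries part of the easel (contact force between wedge and easel above 0.4 N and horizontal distance between wedge_tip and foot_place below 0.045 m), for 0.2 s.
2. that runner end is pressed down with the fingers, and the easel does not dip (contact force between the fingers and easel above 4 N and horizontal distance between the grasp point and runner_top below 0.06 m and contact force between wedge and easel above 1 N and angle between easel's own z axis and vertical below 0.008 rad), for 0.2 s.
At the end, for the whole second after the job is handed in: The wedge lies flat on the table under the bare runner end (thin end within 45 mm of where the foot was) and carries some of the easel's weight (more than 0.4 N); the easel is at rest, level within 0.4 degrees and within 12 mm of where it stood (all of step 1 and angle between wedge's own z axis and vertical below 0.05 rad and angle between easel's own z axis and vertical below 0.007 rad and distance of easel from where it was at the start of the episode below 0.012 m and linear speed of each of easel, wedge below 0.01 m/s); the robot touches nothing.
It fails at once if the wedge is lifted off the table (height (world z) of wedge above 0.015 m).
It fails at once if the easel is lifted or tipped (height (world z) of easel above 0.015 m or angle between easel's own z axis and vertical above 0.1 rad).
It fails at once if the easel is shoved along the table (distance of easel from where it was at the start of the episode above 0.02 m).
It fails at once if the mug, brush pot or paint tin is moved (distance of any of mug, brush_pot, paint_tin from where it was at the start of the episode above 0.02 m).
It also fails if it takes over 51 s, if anything falls off the work surface, if the arm or the gripper's body presses on something with over 40 N, if the wrist force passes 120 N, or if a joint passes its speed limit or range.

## Working session

There is one attempt and no reset: what is moved stays moved. The work goes in short steps, Python scripts to look and compute and a tool call to move; the robot and the scene stay as the last step left them, time stands still between calls to the robot, and variables do not carry over. Pictures are saved under pics/ and viewed, and the job is handed in when it is done.

Besides the shell and the picture viewer there is one more tool, called after ">>>" as name(argument=value, ...) on one line, values as JSON. jog_arm: Moves the arm, as the interface text tells. Its arguments: {"type":"object","properties":{"deltas":{"type":"array"},"force":{"type":"number"}},"required":["deltas"]}

```bash
mkdir -p pics
cat > h.py <<'E'
import numpy as np,cv2
from workcell import arm
def snap(n,f):
    c=arm.camera(n); cv2.imwrite('pics/'+f+'.png',c['frame'][:,:,::-1]); np.savez('pics/'+f+'.npz',**{k:np.array(v) for k,v in c.items()}); return c
def pt(f,u,v,z=None):
    c=np.load('pics/'+f+'.npz');K=c['intrinsics'];R=c['R'];t=c['t']
    r=R.T@np.linalg.solve(K,[u,v,1.]);o=-R.T@t
    if z is None: return o+r*c['depth'][int(v),int(u)]
    return o+r*(z-o[2])/r[2]
def crop(f,x0,y0,x1,y1,s,o):
    i=cv2.imread('pics/'+f+'.png')[y0:y1,x0:x1]; cv2.imwrite('pics/'+o+'.png',cv2.resize(i,None,fx=s,fy=s,interpolation=cv2.INTER_CUBIC))
E
python3 - <<'E'
from h import *
for n in ("scene","side","wrist"): snap(n,n+'0')
print(arm.state())
E
```

```text
{'clock': 0.15, 'joint_pos': array([ 1.23027561e+00,  9.16446690e-02,  1.23154320e+00,  1.16316421e-05,
        1.81977714e+00, -5.66905922e-02]), 'joint_vel': array([-0.00149509, -0.00125834, -0.00423759,  0.00022812,  0.0005033 ,
       -0.00047494]), 'joint_efforts': array([ 1.63244025e-03, -4.47045851e+01, -4.06907737e+01,  6.98712654e-02,
        2.75596243e-02, -8.88053228e-05]), 'tool_pos': array([0.1679462 , 0.57580693, 0.22182862]), 'tool_rot': array([-1.40910750e-04,  1.41437732e-01,  9.89946916e-01, -6.71574323e-04]), 'contact_force': array([-0.59356333,  0.43880679,  0.34047977]), 'wrist_torque': array([0.0113366 , 0.00049415, 0.03428599]), 'opening': 0.08800351471409312}
```

View pics/scene0.png

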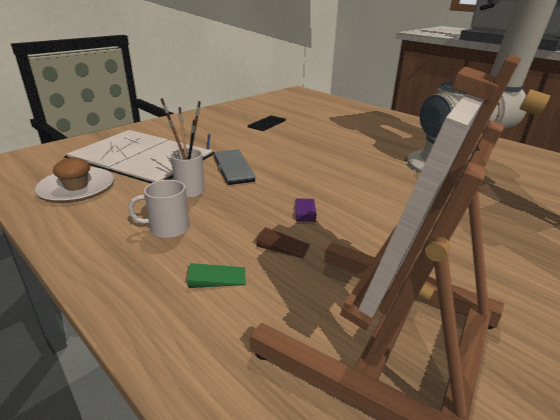

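View pics/side0.png

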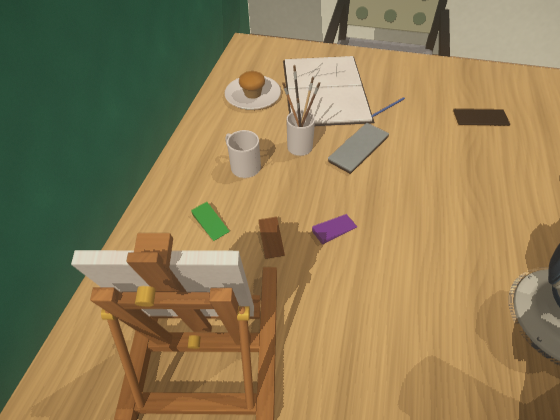

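View pics/wrist0.png

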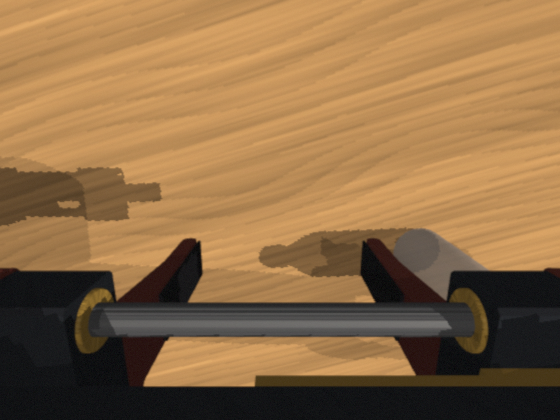

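The possible wedges in the scene view are green (217,276), purple (306,210) and dark brown wood (283,242). In the side view they are at (210,221), (334,228) and (271,238). I choose the brown one, which lies in front of the near-right runner end, at scene (330,255) and side (270,272). Next I check it in close crops.

Run:
```python
from h import *
crop('scene0',230,190,430,340,4,'c1')
crop('side0',220,190,360,295,5,'c2')
```

```text
(no output)
```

View pics/c1.png

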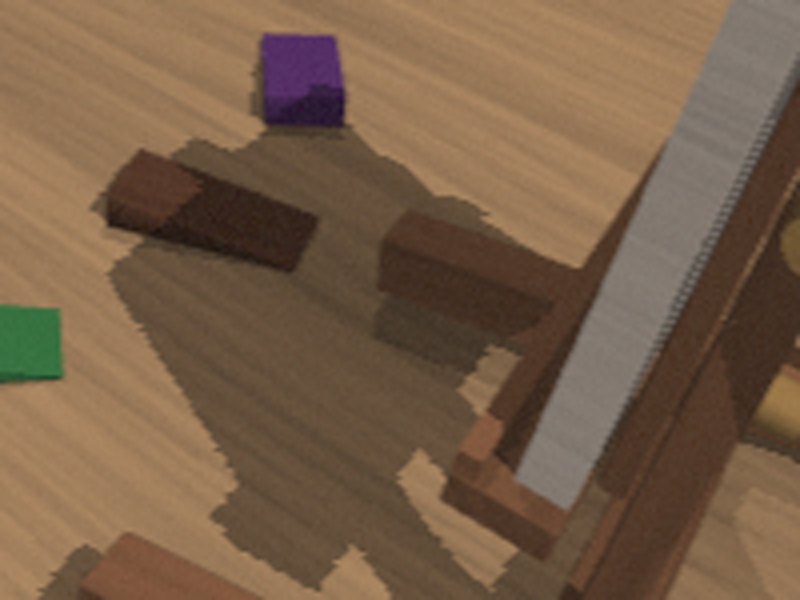

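View pics/c2.png

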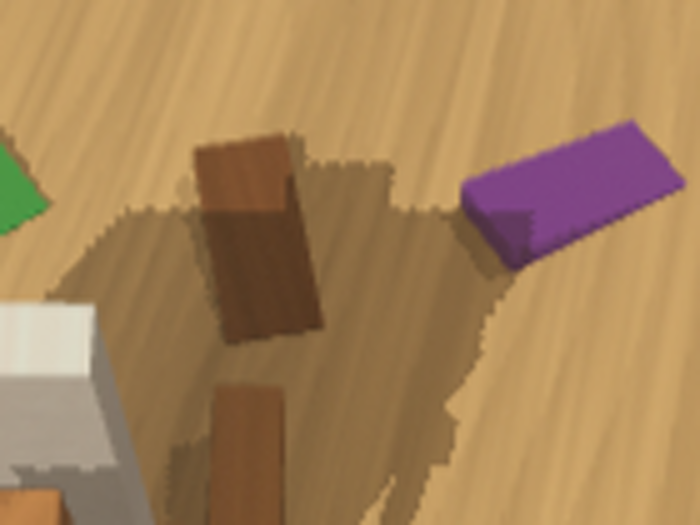

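Run:
```python
from h import *
np.set_printoptions(precision=4,suppress=True)
S=lambda x,y,z:pt('side0',220+x/5-.4,190+y/5-.4,z)
C=lambda x,y,z:pt('scene0',230+x/4-.375,190+y/4-.375,z)
P=lambda *a:print(*a)
P('side wedge thick',S(195,148,.02),S(287,134,.02)); P('thin',S(228,343,.003),S(323,326,.003))
P('scene wedge thick',C(108,190,.02),C(143,150,.02)); P('thin',C(294,271,.001),C(319,217,.003))
P('side runner',S(216,384,.04),S(284,386,.04)); 
P('scene runner',C(380,244,.04),C(408,211,.04))
# depth cloud: runner top far
for n in('side0','scene0'):
    c=np.load(f'pics/{n}.npz');d=c['depth'];v,u=np.nonzero(d>0)
    r=np.linalg.solve(c['intrinsics'],np.stack([u,v,np.ones_like(u)]))*d[v,u]
    X=(c['R'].T@(r-c['t'][:,None])).T
    np.save(f'pics/{n}_X.npy',X)
    col=c['frame'][v,u].astype(int)
    T=pt(n,*( (250,265) if 0 else (0,0)),0) if 0 else None
    m=(abs(X[:,2]-.04)<.005)
    a=S(250,385,.04)
    mm=m&(np.linalg.norm(X[:,:2]-a[:2],axis=1)<.32)
    Y=X[mm]; P(n,mm.sum())
    h,xe,ye=np.histogram2d(Y[:,0],Y[:,1],bins=[np.arange(a[0]-.33,a[0]+.33,.03),np.arange(a[1]-.33,a[1]+.33,.03)])
    P(a); print(h.astype(int))
print('mug,pot,tin',pt('side0',245,155),pt('side0',300,135),pt('side0',358,147),'purple',S(520,268,.0),S(632,122,.02),S(462,190,.02),'green',pt('side0',210,221))
```

```text
side wedge thick [ 0.6783 -0.0833  0.02  ] [ 0.6375 -0.1015  0.02  ]
thin [0.6378 0.0088 0.003 ] [ 0.598 -0.01   0.003]
scene wedge thick [ 0.6763 -0.0834  0.02  ] [ 0.6385 -0.0978  0.02  ]
thin [0.6386 0.0099 0.001 ] [ 0.598  -0.0095  0.003 ]
side runner [0.6298 0.0522 0.04  ] [0.6013 0.0464 0.04  ]
scene runner [0.6338 0.0563 0.04  ] [0.6038 0.0489 0.04  ]
side0 5748
[0.6155 0.0493 0.04  ]
[[  0   0   0   0   0   0   0   0   0   0   0   0   0   0   0   0   0   0
    0   0   0   0]
 [  0   0   0   0   0   0   0   0   0   0   0   0   0   0   0   0   0   0
    0   0   0   0]
 [  0   0   0   0   0   0   0   0   0   0   0   0   0   0   0   0   0   0
    0   0   0   0]
 [  0   0   0   0   0   0   0   0   0   0   0   0   0   0   0   0   0   0
    0   0   0   0]
 [  0   0   0   0   0   0   0   0   0   0   0   0   0   0   0   0   0   0
    0   0   0   0]
 [  0   0   0   0   0   0   0   0   0   0   0   0   0   0   0   0   0   0
    0   0   0   0]
 [  0   0   0   0   0   0   0   0   0   0   0   0   0   0   0   0   0   0
    0   0   0   0]
 [  0   0   0   0   0   0   0   0   0   0   0   0   0 
[... 2744 characters left out ...]
   7 102
   29   0  16   0]
 [  0  28   2   0   0   0   0   0   0   0   0   0   0   0   0   0   0 208
  135 109   0   0]
 [  0   0   0   0   0   0   0   0   0   0   0   0   0   0  25 111 224 411
  541 258   0   0]
 [  0   0   0   0   0   0   0   0   0   0   0   0  41 293 399 357 285 180
   57   0   0   0]
 [  0   0   0   0   0   0   0   0   0   0   0   0  10 116  14   0   0   0
    0   0   0   0]
 [  0   0   0   0   0   0   0   0   0   0   0   0   0   0   0   0   0   0
    0   0   0   0]]
mug,pot,tin [ 0.7506 -0.227   0.0812] [ 0.6332 -0.3382  0.0757] [ 0.4792 -0.3858  0.0227] purple [ 0.5164 -0.0643  0.    ] [ 0.4778 -0.1464  0.02  ] [ 0.5495 -0.0878  0.02  ] green [ 0.7917 -0.0549  0.0152]
```

Run:
```python
from h import *
np.set_printoptions(precision=4,suppress=True)
for n in('side0','scene0'):
    X=np.load(f'pics/{n}_X.npy')
    for z0,nm in((.04,'runner'),):
        m=(abs(X[:,2]-z0)<.004)&(X[:,1]>.04)&(X[:,1]<.36)&(abs(X[:,0]-(.625-.2*X[:,1]))<.035)
        Y=X[m]
        for y in np.arange(.04,.2,.015):
            q=Y[(Y[:,1]>=y)&(Y[:,1]<y+.015)]
            if len(q)>5: print(n,round(y+.0075,3),len(q),np.percentile(q[:,0],[3,97]),q[:,2].mean())
# edge pixel fits from crops at z=.04
S=lambda x,y,z:pt('side0',220+x/5-.4,190+y/5-.4,z)
print(S(284,386,.04),S(283,520,.04),S(216,386,.04),S(209,520,.04))
C=lambda x,y,z:pt('scene0',230+x/4-.375,190+y/4-.375,z)
print(C(408,211,.04),C(580,268,.04))
crop('scene0',240,310,400,420,5,'c3')
```

```text
side0 0.048 28 [0.601  0.6275] 0.04126156068256146
side0 0.062 92 [0.5981 0.6269] 0.04111856896668129
side0 0.078 93 [0.5946 0.6246] 0.0411395667073847
side0 0.092 96 [0.592 0.62 ] 0.041353311646853574
side0 0.108 91 [0.5884 0.6164] 0.04123203018616332
side0 0.122 103 [0.5848 0.6143] 0.04131320487548732
side0 0.138 104 [0.581  0.6097] 0.041508115751058734
side0 0.152 108 [0.5772 0.6057] 0.04112089537918005
side0 0.168 114 [0.5735 0.6037] 0.04130367138380792
side0 0.183 119 [0.5706 0.6   ] 0.041305076300548624
side0 0.198 159 [0.5682 0.6117] 0.04097939905581197
scene0 0.048 26 [0.6013 0.6291] 0.03993475274744378
scene0 0.062 89 [0.6001 0.6308] 0.0397973798709161
scene0 0.078 95 [0.5964 0.6263] 0.039836935504801135
scene0 0.092 95 [0.5935 0.623 ] 0.039713701614672005
scene0 0.108 101 [0.5898 0.6203] 0.039929811408114246
scene0 0.122 96 [0.5855 0.6155] 0.03978869140855073
scene0 0.138 31 [0.5894 0.614 ] 0.03979361021885798
scene0 0.198 10 [0.5751 0.6149] 0.040068986730599804
[0.6013 0.0464 0.04  ] [0.5863 0.1078 0.04  ] [0.6295 0.0531 0.04  ] [0.6156 0.1148 0.04  ]
[0.6038 0.0489 0.04  ] [0.5818 0.1307 0.04  ]
```

View pics/c3.png

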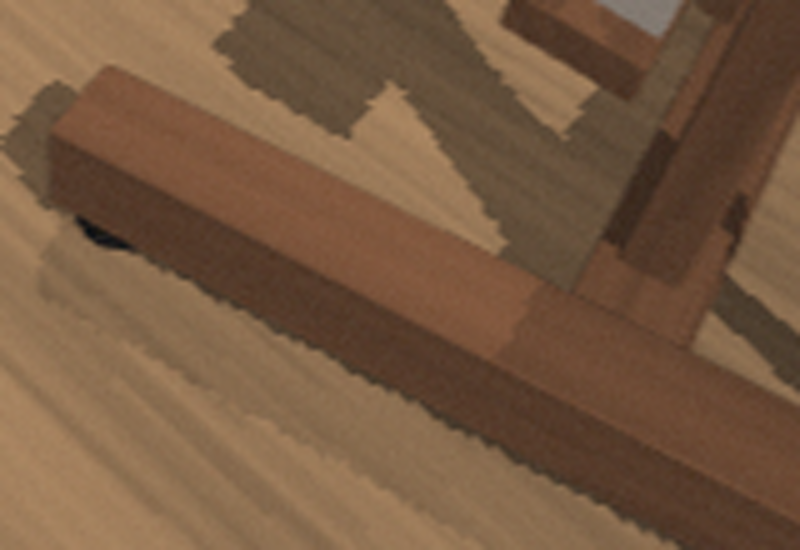

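The crops confirm the choice: the brown wedge's thin end faces the runner end at c1 (380,265). The other runner still has its black foot at c3 (100,232). The bare end is at about (0.617, 0.051), pointing in at 103.2°, and the wedge heads at 113.5°.

```bash
cat >> h.py <<'E'
from scipy.spatial.transform import Rotation as Ro
def goal(x,y,z,head,frm=None):
    s=arm.state(); p=s['tool_pos'] if frm is None else np.array(frm[:3]); q=s['tool_rot']
    R0=Ro.from_quat([q[1],q[2],q[3],q[0]])
    if frm is not None: R0=tool(frm[3])
    R1=tool(head)
    rv=(R0.inv()*R1).as_rotvec()/np.pi; d=R0.inv().apply(np.array([x,y,z])-p)/.5
    print('turn',np.round(rv,4),'shift',np.round(d,4),'rows',np.linalg.norm(d)*.5/.0417,np.linalg.norm(rv)*180/7.16)
def tool(h):
    h=np.radians(h);c,s=np.cos(h),np.sin(h)
    return Ro.from_matrix(np.array([[c,s,0],[s,-c,0],[0,0,-1]]))
E
python3 - <<'E'
from h import *
goal(.42,.2,.22,138)
goal(.45,-.10,.2,113.5,(.42,.2,.22,138))
goal(.667,-.118,.16,113.5,(.45,-.1,.2,113.5))
E
```

```text
turn [-4.00e-04  1.00e-04  1.43e-01] shift [-0.6944 -0.5804  0.0044] rows 10.851558978166992 3.5946946801532778
turn [0.     0.     0.1361] shift [-0.4461 -0.4057  0.04  ] rows 7.246016752872004 3.421787709497206
turn [0. 0. 0.] shift [-0.2061  0.3836  0.08  ] rows 5.309083891397522 0.0
```

>>> jog_arm(deltas=[0,0,0.143,-0.694,-0.58,0,-0.66,0,0,0.143,-0.694,-0.58,0,-0.66,0,0,0.143,-0.694,-0.58,0,-0.66,0,0,0.143,-0.694,-0.58,0,-0.66,0,0,0.143,-0.694,-0.58,0,-0.66,0,0,0.143,-0.694,-0.58,0,-0.66,0,0,0.143,-0.694,-0.58,0,-0.66,0,0,0.143,-0.694,-0.58,0,-0.66], force=20)

```text
clock: 0.82
tool_pos: [0.3542, 0.2973, 0.2225]
tool_rot: [0.0, 0.358, 0.934, 0.0]
contact_force: [0.3, 0.9, 0.1]
opening: 0.0383
```

Run:
```python
from h import *
goal(.45,-.08,.2,113.5)
```

```text
turn [0.     0.     0.1362] shift [-0.6472 -0.4328  0.045 ] rows 9.351539445749859 3.424889216926736
```

>>> jog_arm(deltas=[0,0,0.136,-0.647,-0.433,0.045,-0.66,0,0,0.136,-0.647,-0.433,0.045,-0.66,0,0,0.136,-0.647,-0.433,0.045,-0.66,0,0,0.136,-0.647,-0.433,0.045,-0.66,0,0,0.136,-0.647,-0.433,0.045,-0.66,0,0,0.136,-0.647,-0.433,0.045,-0.66,0,0,0.136,-0.647,-0.433,0.045,-0.66,0,0,0.136,-0.647,-0.433,0.045,-0.66])

```text
clock: 1.48
tool_pos: [0.4352, -0.0255, 0.2033]
tool_rot: [0.0, 0.548, 0.836, 0.0]
contact_force: [1.4, 0.6, 0.3]
opening: 0.0149
```

Run:
```python
from h import *
goal(.667,-.12,.16,113.5)
```

```text
turn [0.0001 0.0001 0.0001] shift [-0.3582  0.3496  0.0868] rows 6.090998451934252 0.00440883303015212
```

>>> jog_arm(deltas=[0,0,0,-0.358,0.35,0.087,-0.66,0,0,0,-0.358,0.35,0.087,-0.66,0,0,0,-0.358,0.35,0.087,-0.66,0,0,0,-0.358,0.35,0.087,-0.66,0,0,0,-0.358,0.35,0.087,-0.66,0,0,0,-0.358,0.35,0.087,-0.66,0,0,0,-0.358,0.35,0.087,-0.66,0,0,0,-0.358,0.35,0.087,-0.66])

```text
clock: 2.15
tool_pos: [0.6675, -0.1184, 0.1543]
tool_rot: [-0.004, 0.549, 0.836, -0.001]
contact_force: [-0.5, -0.6, -0.4]
opening: 0.0149
```

Run:
```python
from h import *
snap('wrist','w1');snap('scene','s1')
print(arm.state()['tool_pos'],arm.state()['contact_force'])
goal(.6675,-.114,.008,113.5)
```

```text
[ 0.66680605 -0.11740859  0.15988382] [-0.02293797 -0.05327387  0.25973733]
turn [-0.0002 -0.0002  0.0001] shift [0.0055 0.0042 0.3038] rows 3.6432529136226406 0.007798204378982382
```

View pics/w1.png

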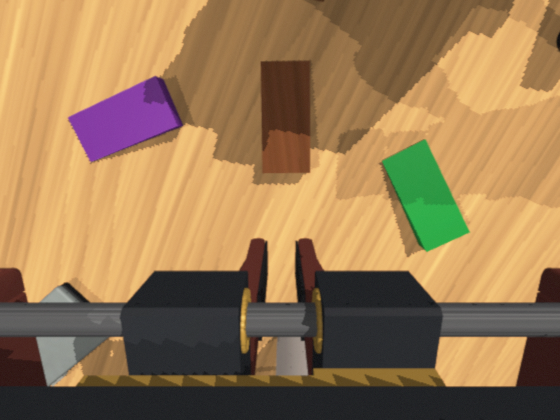

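View pics/s1.png

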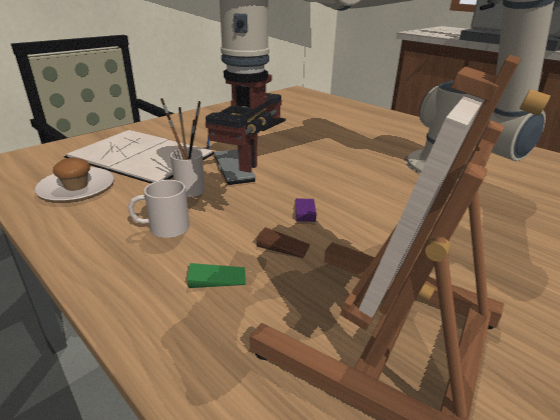

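The wrist view shows the brown wedge at (286,117), parallel to the fingers and ahead of them, with its thick end's edge at row 172. Nothing lies below the fingertips. Next I check the wedge pose from the wrist calibration.

Run:
```python
from h import *
np.set_printoptions(precision=4,suppress=True)
print(pt('w1',262,172,.02),pt('w1',310,172,.02),pt('w1',261,61,.003),pt('w1',310,61,.003))
```

```text
[ 0.6384 -0.0991  0.02  ] [ 0.6796 -0.0811  0.02  ] [ 0.5985 -0.0087  0.003 ] [0.6394 0.009  0.003 ]
```

>>> jog_arm(deltas=[0,0,0,0.004,0.006,0.08,-0.66,0,0,0,0.004,0.006,0.16,-0.66,0,0,0,0.004,0.006,0.22,-0.66,0,0,0,0.004,0.006,0.27,-0.66,0,0,0,0.004,0.006,0.295,-0.66,0,0,0,0.004,0.006,0.302,-0.66,0,0,0,0.004,0.006,0.302,-0.66,0,0,0,0.004,0.006,0.302,-0.66])

```text
clock: 2.92
tool_pos: [0.6704, -0.1147, 0.0124]
tool_rot: [0.002, 0.548, 0.836, 0.001]
contact_force: [-1.2, -0.0, 0.6]
opening: 0.0152
```

Run:
```python
from h import *
s=arm.state();print(s['tool_pos'],s['contact_force'],s['opening'])
# arc path
d=lambda h:np.array([np.cos(np.radians(h)),np.sin(np.radians(h))])
F=.010
be=np.array([.617,.051]);tip0=np.array([.6185,.0])
c0=np.array([.6585,-.091]); c1=be-.075*d(103.2)   # 25 mm in
p0=c0-F*d(113.5); p1=c1-F*d(103.2)
print(p0,p1)
# chain: goal from current
goal(*(c0-.0105*d(113.5)),.008,113.5)
# hermite arc in 8 steps
for i in range(1,9):
    t=i/8; L=np.linalg.norm(c1-c0)
    h=(2*t**3-3*t**2+1)*c0+(t**3-2*t**2+t)*L*d(113.5)+(-2*t**3+3*t**2)*c1+(t**3-t**2)*L*d(103.2)
    hd=113.5-10.3*t
    p=h-F*d(hd); print(i,p.round(4),hd); goal(*p,.008,hd,(*p0,.008,113.5))
```

```text
[ 0.67036192 -0.11473802  0.01236854] [-1.22117708 -0.02164549  0.61860028] 0.015234952210297923
[ 0.66248749 -0.1001706 ] [ 0.63640982 -0.03175421]
turn [0.0012 0.0009 0.0002] shift [ 0.032  -0.0028  0.0086] rows 0.3991571746406792 0.03684631750168156
1 [ 0.6587 -0.0918] 112.2125
turn [0.     0.     0.0072] shift [ 0.0183 -0.0004  0.    ] rows 0.2196108029053105 0.1798184357541894
2 [ 0.6549 -0.0835] 110.925
turn [0.     0.     0.0143] shift [ 0.0367 -0.0005  0.    ] rows 0.4395447901940822 0.3596368715083813
3 [ 0.6513 -0.075 ] 109.6375
turn [0.     0.     0.0215] shift [ 0.055  -0.0004  0.    ] rows 0.659589351454569 0.5394553072625697
4 [ 0.6479 -0.0665] 108.35
turn [0.     0.     0.0286] shift [0.0734 0.0001 0.    ] rows 0.8795536826894702 0.7192737430167601
5 [ 0.6447 -0.0579] 107.0625
turn [0.     0.     0.0358] shift [0.0917 0.001  0.    ] rows 1.0992734989206754 0.8990921787709515
6 [ 0.6416 -0.0493] 105.775
turn [0.     0.     0.0429] shift [0.1099 0.0023 0.    ] rows 1.3186158515479949 1.0789106145251366
7 [ 0.6389 -0.0406] 104.4875
turn [0.     0.     0.0501] shift [0.1282 0.0042 0.    ] rows 1.5374840622181118 1.2587290502793305
8 [ 0.6364 -0.0318] 103.2
turn [0.     0.     0.0572] shift [0.1463 0.0067 0.    ] rows 1.7558227766634902 1.4385474860335197
```

>>> jog_arm(deltas=[0,0,0,0.01,0,0.004,-0.66,0,0,0,0.02,-0.001,0.006,-0.66,0,0,0,0.025,-0.002,0.006,-0.66,0,0,0,0.03,-0.002,0.006,-0.66,0,0,0,0.032,-0.003,0.006,-0.66,0,0,0,0.032,-0.003,0.006,-0.66])

```text
clock: 3.42
tool_pos: [0.6615, -0.1003, 0.0062]
tool_rot: [0.0, 0.548, 0.836, 0.0]
contact_force: [0.2, 0.6, 0.4]
opening: 0.0146
```

Run:
```python
from h import *
s=arm.state();print(s['tool_pos'],s['contact_force'],s['opening'])
snap('wrist','w2');crop('w2',180,60,400,260,3,'c4')
goal(.6625,-.1002,.008,113.5)
```

```text
[ 0.66147182 -0.10033068  0.00618636] [0.23793565 0.60682374 0.4457902 ] 0.01456189739862383
turn [0.     0.     0.0002] shift [-0.0004  0.0022 -0.004 ] rows 0.05471421329557375 0.0040099552582670865
```

View pics/w2.png

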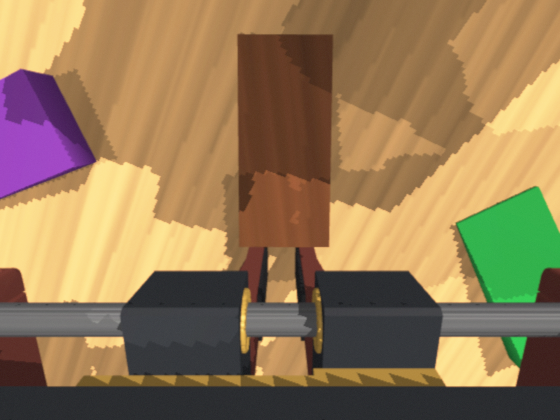

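The wedge is square to the fingers, centred at column 284, with the fingers right at its thick face. I push it in an arc.

>>> jog_arm(deltas=[0,0,0.0036,0.009,0.002,-0.003,-0.66,0,0,0.0072,0.018,0.002,-0.003,-0.66,0,0,0.0107,0.027,0.002,-0.003,-0.66,0,0,0.0143,0.036,0.002,-0.003,-0.66,0,0,0.0179,0.046,0.002,-0.003,-0.66,0,0,0.0215,0.055,0.002,-0.003,-0.66,0,0,0.025,0.064,0.002,-0.003,-0.66,0,0,0.0286,0.073,0.002,-0.003,-0.66])

```text
clock: 4.13
tool_pos: [0.6476, -0.0663, 0.0074]
tool_rot: [0.0, 0.586, 0.811, 0.0]
contact_force: [0.9, -0.5, 0.4]
opening: 0.015
```

Run:
```python
from h import *
np.set_printoptions(precision=4,suppress=True)
s=arm.state();print(s['tool_pos'],s['contact_force'],s['opening'])
snap('wrist','w3');snap('side','sd3');crop('sd3',220,190,360,295,5,'c5')
goal(.6447,-.0579,.008,107.06)
goal(.6416,-.0493,.008,105.775)
goal(.6389,-.0406,.008,104.49)
goal(.6364,-.0318,.008,103.2)
```

```text
[ 0.6476 -0.0663  0.0074] [ 0.8807 -0.5074  0.3749] 0.014953983845247256
turn [-0.     -0.0001  0.0073] shift [ 0.0169 -0.0003 -0.0012] rows 0.2031371201163615 0.1844772903640094
turn [-0.     -0.0001  0.0145] shift [ 0.0352 -0.0008 -0.0012] rows 0.4220725404344936 0.36393136333397524
turn [-0.     -0.0001  0.0216] shift [ 0.0534 -0.0004 -0.0012] rows 0.640298591224078 0.5433954759274615
turn [-0.     -0.0001  0.0288] shift [ 0.0717  0.0004 -0.0012] rows 0.8594115653224248 0.7235604670335017
```

View pics/w3.png

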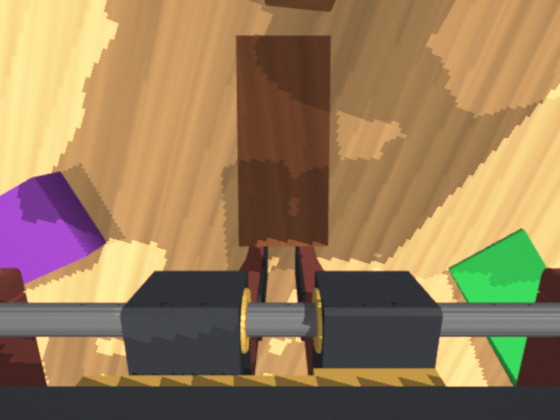

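View pics/c5.png

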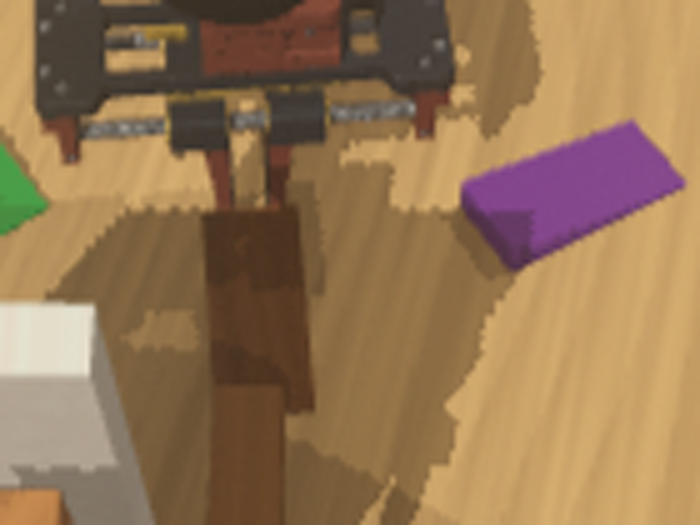

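The wedge follows squarely, at wrist columns 237–330. The runner end appears at wrist (300,5), a little right of centre, as planned.

>>> jog_arm(deltas=[0,0,0.0036,0.008,0,-0.001,-0.66,0,0,0.0073,0.017,0,-0.001,-0.66,0,0,0.011,0.026,0,-0.001,-0.66,0,0,0.0145,0.035,-0.001,-0.001,-0.66,0,0,0.018,0.044,0,-0.001,-0.66,0,0,0.0216,0.053,0,-0.001,-0.66,0,0,0.025,0.062,0,-0.001,-0.66,0,0,0.0288,0.068,0.001,-0.001,-0.66])

```text
clock: 4.9
tool_pos: [0.6373, -0.0337, 0.0079]
tool_rot: [-0.0, 0.622, 0.783, -0.0]
contact_force: [0.6, -0.0, -0.3]
opening: 0.0151
```

Run:
```python
from h import *
np.set_printoptions(precision=4,suppress=True)
s=arm.state();print(s['tool_pos'],s['contact_force'],s['opening'])
snap('wrist','w4');snap('side','sd4');crop('sd4',220,190,360,295,5,'c6')
```

```text
[ 0.6373 -0.0337  0.0079] [ 0.6417 -0.039  -0.3012] 0.01513842945344805
```

View pics/w4.png

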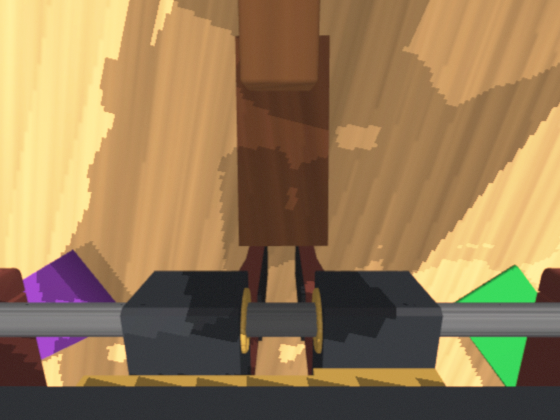

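View pics/c6.png

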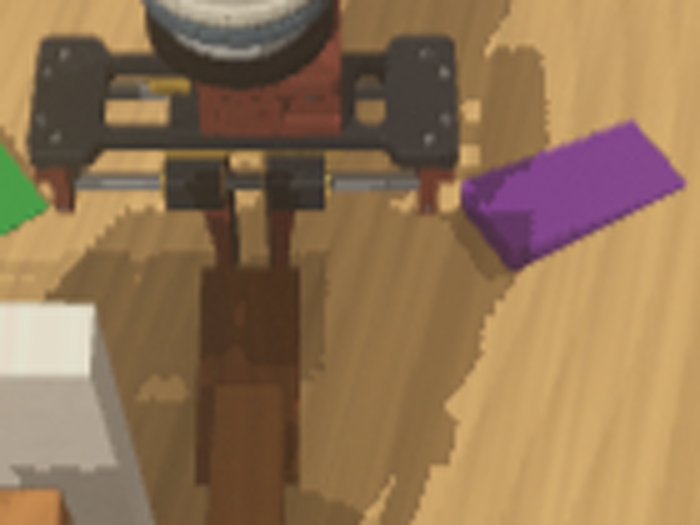

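The wedge lies straight under the runner (wrist columns 237–328, runner 238–320), about 23 mm in. I push on in small steps and watch the force.

>>> jog_arm(deltas=[0,0,0,0.005,0,0,-0.66,0,0,0,0.01,0,0,-0.66,0,0,0,0.015,0,0,-0.66,0,0,0,0.019,0,0,-0.66,0,0,0,0.023,0,0,-0.66,0,0,0,0.026,0,0,-0.66,0,0,0,0.028,0,0,-0.66,0,0,0,0.028,0,0,-0.66])

```text
clock: 5.67
tool_pos: [0.6343, -0.0205, 0.0079]
tool_rot: [-0.0, 0.621, 0.784, 0.0]
contact_force: [-0.4, -0.6, -0.5]
opening: 0.0149
```

>>> jog_arm(deltas=[0,0,0,0.002,0,0,-0.66,0,0,0,0.002,0,0,-0.66,0,0,0,0.002,0,0,-0.66])

```text
clock: 5.92
tool_pos: [0.6341, -0.0197, 0.0079]
tool_rot: [-0.0, 0.621, 0.784, 0.0]
contact_force: [0.1, 0.6, -0.5]
opening: 0.0149
```

>>> jog_arm(deltas=[0,0,0,0.002,0,0,-0.66,0,0,0,0.002,0,0,-0.66,0,0,0,0.002,0,0,-0.66])

```text
clock: 6.17
tool_pos: [0.6339, -0.0187, 0.0079]
tool_rot: [-0.0, 0.621, 0.784, -0.0]
contact_force: [0.7, 1.1, -0.0]
opening: 0.015
```

Run:
```python
from h import *
np.set_printoptions(precision=4,suppress=True)
s=arm.state();print(s['tool_pos'],s['contact_force'],s['opening'])
goal(.633,-.0162,.008,103.2)
snap('wrist','w5')
```

```text
[ 0.6339 -0.0187  0.0079] [ 0.7135  1.0842 -0.0043] 0.015001933077443724
turn [-0.     -0.     -0.0001] shift [ 0.0053 -0.0006 -0.0003] rows 0.06407258140456272 0.0018698036190318674
```

View pics/w5.png

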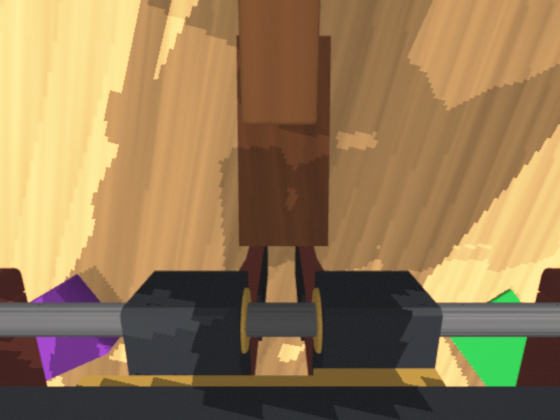

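>>> jog_arm(deltas=[0,0,0,0.002,0,0,-0.66,0,0,0,0.002,0,0,-0.66,0,0,0,0.002,0,0,-0.66])

```text
clock: 6.47
tool_pos: [0.6337, -0.0178, 0.0079]
tool_rot: [0.0, 0.621, 0.784, -0.0]
contact_force: [0.6, -1.2, 0.1]
opening: 0.0151
```

>>> jog_arm(deltas=[0,0,0,0.002,0,0,-0.66,0,0,0,0.002,0,0,-0.66,0,0,0,0.002,0,0,-0.66])

```text
clock: 6.72
tool_pos: [0.6336, -0.0173, 0.0079]
tool_rot: [0.0, 0.621, 0.784, -0.0]
contact_force: [0.6, -3.7, -0.8]
opening: 0.0147
```

Run:
```python
from h import *
np.set_printoptions(precision=4,suppress=True)
F=[]
for i in range(4):
    snap('wrist','w6');F.append(arm.state()['contact_force'])
print(np.array(F),arm.state()['tool_pos'])
```

```text
[[ 0.5596 -3.012  -0.518 ]
 [ 1.3424 -3.6605 -1.3633]
 [ 0.4923 -4.2804  0.0905]
 [ 1.0787 -3.6596 -2.4202]] [ 0.6335 -0.0173  0.0079]
```

>>> jog_arm(deltas=[0,0,0,0.001,0,0,-0.66,0,0,0,0.001,0,0,-0.66,0,0,0,0.001,0,0,-0.66])

```text
clock: 7.17
tool_pos: [0.6335, -0.017, 0.0079]
tool_rot: [0.0, 0.621, 0.784, -0.0]
contact_force: [1.1, -5.5, -0.5]
opening: 0.0151
```

Run:
```python
from h import *
np.set_printoptions(precision=4,suppress=True)
F=[]
for i in range(4):
    snap('wrist','w7');F.append(arm.state()['contact_force'])
print(np.array(F),arm.state()['tool_pos'])
```

```text
[[ 0.8964 -5.8103 -0.7501]
 [ 2.0857 -5.6677 -1.3684]
 [ 0.7145 -5.9609 -0.0072]
 [ 1.1372 -5.7365 -0.2534]] [ 0.6335 -0.017   0.0079]
```

The resistance is about 5.8 N, so the wedge is snug. I back off and check.

>>> jog_arm(deltas=[0,0,0,-0.004,0,0,-0.66,0,0,0,-0.015,0,0,-0.66,0,0,0,-0.03,0,0,-0.66,0,0,0,-0.04,0,-0.04,-0.8,0,0,0,-0.04,0,-0.1,-1,0,0,0,-0.04,0,-0.16,-1,0,0,0,-0.04,0,-0.2,-1,0,0,0,-0.04,0,-0.2,-1])

```text
clock: 8.03
tool_pos: [0.6405, -0.0362, 0.1146]
tool_rot: [0.004, 0.621, 0.784, 0.003]
contact_force: [0.1, 0.3, 1.1]
opening: 0.0007
```

Run:
```python
from h import *
np.set_printoptions(precision=4,suppress=True)
snap('wrist','w8');snap('side','sd8');crop('sd8',220,190,360,295,5,'c8')
snap('scene','s8');crop('s8',230,190,430,340,4,'c9')
s=arm.state();print(s['tool_pos'],s['contact_force'],s['opening'])
```

```text
[ 0.6376 -0.0358  0.1069] [ 0.1219 -0.7776 -0.4982] 0.000588952278598251
```

View pics/w8.png

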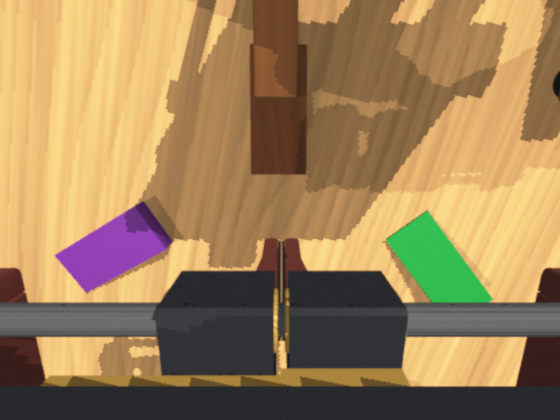

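View pics/c9.png

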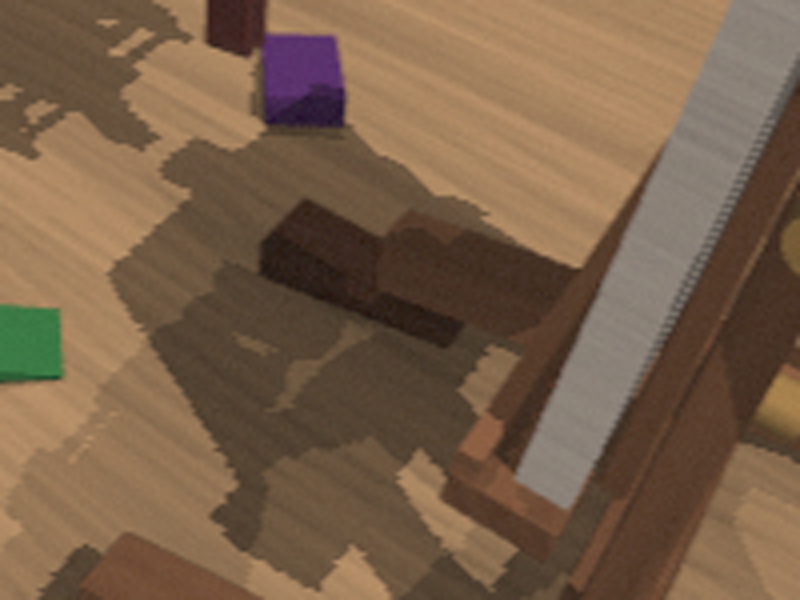

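View pics/c8.png

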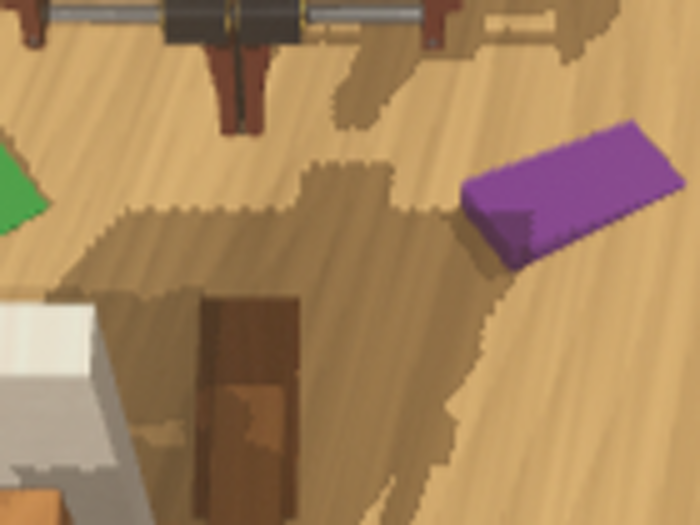

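The wedge sits straight under the runner with its exposed part at c9 (320,245) and c8 (250,345). The runner corners (380,240) and (410,211) and the canvas have not shifted. Next I press on the runner top.

Run:
```python
from h import *
goal(.6145,.0615,.1,103.2)
goal(.6145,.0615,.05,103.2)
```

```text
turn [-0.0003 -0.0002 -0.0001] shift [ 0.2001 -0.0006  0.0139] rows 2.405009055661007 0.009319255217838643
turn [-0.0003 -0.0002 -0.0001] shift [ 0.2    -0.0005  0.1139] rows 2.7600976453807413 0.009319255217838643
```

>>> jog_arm(deltas=[0,0,0,0.07,0,0,-1,0,0,0,0.13,0,0.01,-1,0,0,0,0.18,0,0.02,-1,0,0,0,0.2,-0.001,0.05,-1,0,0,0,0.2,-0.001,0.08,-1,0,0,0,0.2,-0.001,0.1,-1,0,0,0,0.2,-0.001,0.114,-1,0,0,0,0.2,-0.001,0.114,-1])

```text
clock: 8.85
tool_pos: [0.613, 0.061, 0.0474]
tool_rot: [-0.002, 0.621, 0.783, -0.002]
contact_force: [0.7, 0.3, -0.9]
opening: 0.0004
```

Run:
```python
from h import *
np.set_printoptions(precision=4,suppress=True)
snap('wrist','w9')
snap('scene','s9');crop('s9',230,110,430,260,4,'c10')
s=arm.state();print(s['tool_pos'],s['contact_force'],s['opening'])
```

```text
[0.6145 0.0609 0.0504] [1.2649 0.5305 0.7374] 0.0005626525209424803
```

View pics/s9.png

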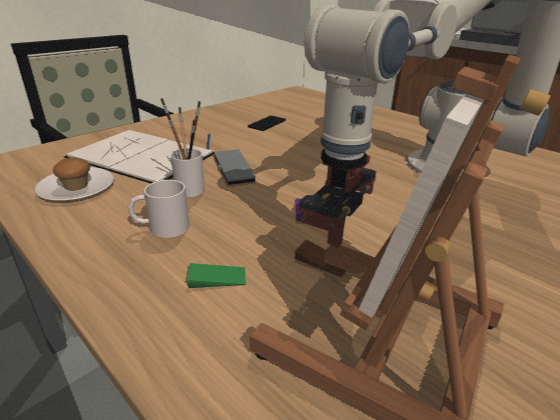

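View pics/w9.png

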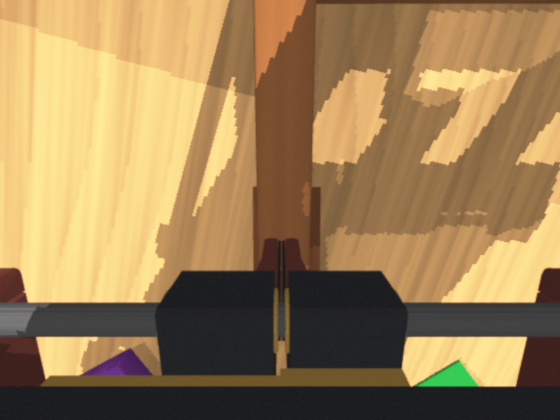

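The fingers are over the runner end with the gripper clear of the canvas. I press in small steps.

>>> jog_arm(deltas=[0,0,0,0,0,0.008,-1,0,0,0,0,0,0.014,-1,0,0,0,0,0,0.018,-1,0,0,0,0,0,0.02,-1,0,0,0,0,0,0.02,-1])

```text
clock: 9.37
tool_pos: [0.6146, 0.0614, 0.0407]
tool_rot: [-0.0, 0.621, 0.784, -0.0]
contact_force: [0.7, 0.0, -0.2]
opening: 0.0007
```

>>> jog_arm(deltas=[0,0,0,0,0,0.002,-1,0,0,0,0,0,0.002,-1,0,0,0,0,0,0.002,-1])

```text
clock: 9.62
tool_pos: [0.6148, 0.0615, 0.0404]
tool_rot: [0.0, 0.621, 0.784, 0.0]
contact_force: [-1.3, -1.2, 2.2]
opening: 0.0005
```

>>> jog_arm(deltas=[0,0,0,0,0,0.002,-1,0,0,0,0,0,0.002,-1,0,0,0,0,0,0.002,-1])

```text
clock: 9.87
tool_pos: [0.6148, 0.0615, 0.0404]
tool_rot: [0.0, 0.621, 0.784, 0.0]
contact_force: [-2.0, -1.1, 6.7]
opening: 0.0007
```

>>> jog_arm(deltas=[0,0,0,0,0,0.002,-1,0,0,0,0,0,0.002,-1,0,0,0,0,0,0.002,-1,0,0,0,0,0,0.002,-1])

```text
clock: 10.2
tool_pos: [0.6148, 0.0615, 0.0402]
tool_rot: [0.001, 0.621, 0.784, 0.0]
contact_force: [-5.5, -0.3, 10.6]
opening: 0.0002
```

>>> jog_arm(deltas=[0,0,0,0,0,0,-1,0,0,0,0,0,0,-1,0,0,0,0,0,0,-1,0,0,0,0,0,0,-1,0,0,0,0,0,0,-1])

```text
clock: 10.62
tool_pos: [0.6148, 0.0615, 0.0403]
tool_rot: [0.001, 0.621, 0.784, 0.0]
contact_force: [-4.7, -0.1, 10.7]
opening: 0.0004
```

Run:
```python
from h import *
snap('scene','s10')
s=arm.state();print(s['tool_pos'],s['contact_force'])
a=cv2.imread('pics/s9.png').astype(int);b=cv2.imread('pics/s10.png').astype(int)
d=abs(a-b).sum(2);print((d[90:330,395:480]>60).sum(),(d[300:400,250:400]>60).sum())
```

```text
[0.61483761 0.06145863 0.04024325] [-4.75036405 -0.58986071  9.75213548]
25 18
```

It held about 10 N for 0.5 s with no dip. I lift straight off and then back away.

>>> jog_arm(deltas=[0,0,0,0,0,-0.008,-1,0,0,0,0,0,-0.02,-1,0,0,0,0,0,-0.05,-1,0,0,0,0,0,-0.1,-1,0,0,0,-0.05,0,-0.16,-1,0,0,0,-0.1,0,-0.2,-1,0,0,0,-0.16,0,-0.2,-1,0,0,0,-0.2,0,-0.2,-1])

```text
clock: 11.33
tool_pos: [0.6388, -0.0381, 0.1406]
tool_rot: [0.002, 0.621, 0.783, 0.001]
contact_force: [-0.6, 0.2, -0.3]
opening: 0.0003
```

>>> jog_arm(deltas=[0,0,0,0,0,0,-1,0,0,0,0,0,0,-1,0,0,0,0,0,0,-1,0,0,0,0,0,0,-1])

```text
clock: 11.67
tool_pos: [0.6371, -0.0347, 0.1375]
tool_rot: [-0.0, 0.621, 0.784, -0.0]
contact_force: [-0.6, 0.2, 0.1]
opening: 0.0003
```

Run:
```python
from h import *
np.set_printoptions(precision=4,suppress=True)
snap('scene','s11');snap('side','sd11');snap('wrist','w11')
crop('s11',230,190,430,340,4,'c11')
s=arm.state();print(s['tool_pos'],s['contact_force'])
A=cv2.imread('pics/scene0.png',0).astype(np.float32);B=cv2.imread('pics/s11.png',0).astype(np.float32)
for n,(x0,y0,x1,y1) in {'easel':(340,60,500,410),'front':(245,320,350,400),'mug':(125,175,192,240)}.items():
    print(n,cv2.phaseCorrelate(A[y0:y1,x0:x1],B[y0:y1,x0:x1]))
A=cv2.imread('pics/side0.png',0).astype(np.float32);B=cv2.imread('pics/sd11.png',0).astype(np.float32)
print(cv2.phaseCorrelate(A[230:420,70:280],B[230:420,70:280]))
```

```text
[ 0.6373 -0.0348  0.1378] [0.3085 0.5023 0.3639]
easel ((-0.023992797636111618, -0.032057693923491115), 0.800191457801395)
front ((-0.04375386650062296, 0.06667838226938017), 0.8714820230448688)
mug ((0.03391260583586586, -0.03782797859892639), 0.9910785877778207)
((-0.019245157883759134, -0.04391219218665299), 0.9348823242579345)
```

View pics/c11.png

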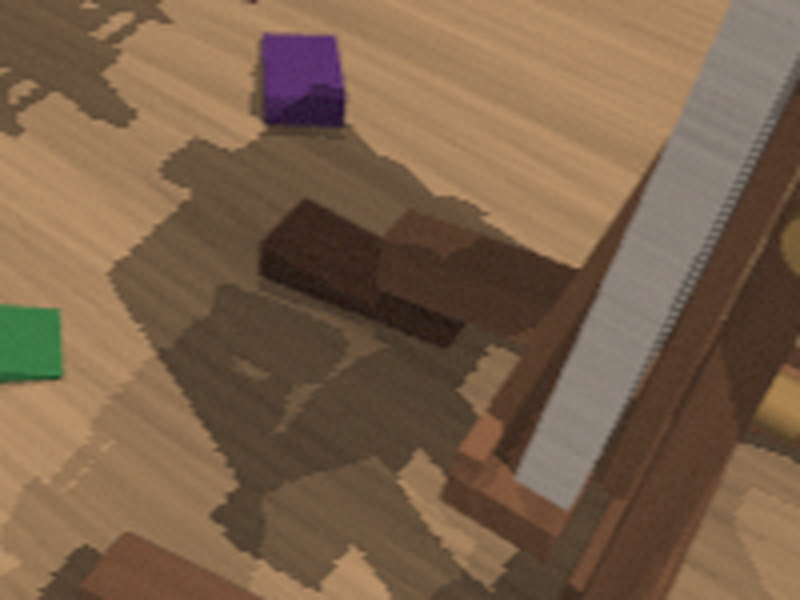

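View pics/w11.png

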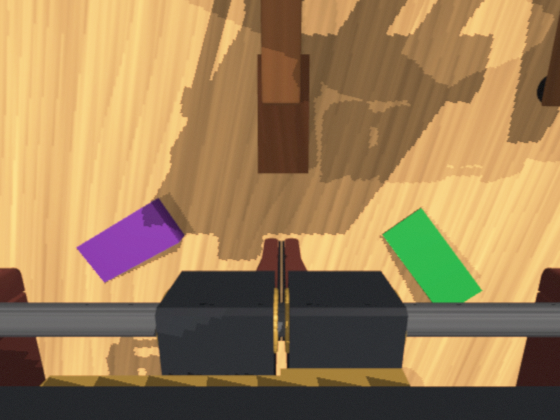

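The wedge and easel are exactly where they were before the press, and the arm is clear.

```bash
python3 -c "
from h import *
print(arm.finish_job())"
```

```text
the job is handed in; nothing more can be done
None
```

I pushed the dark wooden wedge, thin end first, in an arc with the two fingertips until it lay straight under the bare runner end. It is about 41 mm in, where it resisted with about 5.8 N. I then pressed the runner top with about 10 N for half a second, and the fingertips sank only about 0.2 mm. After that I lifted off, backed away and handed the job in at about 12 s.

In the last pictures the easel and the mug had moved less than 0.1 pixel from the start, and the wedge had not moved since before the press. The brush pot and paint tin looked unmoved, and the arm touched nothing. I could not measure the weight the wedge carries after letting go; I only inferred it from the resistance to the push. No check failed or disagreed.

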